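Find the stamped case and send it over the dispatch line

TASK

Tip both walnut cases towards the robot with the fingertips, so that each falls onto its front (the clasp side) and shows its underside; then push the one with the stamp underneath towards the robot until it lies wholly across the brass line in the slab, and leave the other one lying where it fell. Do not grip or lift the cases, and leave everything else undisturbed.

Things in the scene. Friction and masses are not known exactly. Their poses are not given: they have to be found in the camera images.
- case_a: one of two outwardly alike walnut cases, 46 mm deep (x), 76 wide (y), 90 tall (z), solid, 0.2 to 0.45 kg, standing loose on the slab, brass clasp on the front, front facing the robot (-x) within 12 degrees. Origin: centre of the underside; z axis from underside to lid, x axis from front to back. Drawn to the robot by its top 20 mm it rocks on its front bottom edge and past 27 degrees falls on its front; lower, it slides
- case_b: one of two outwardly alike walnut cases, 46 mm deep (x), 76 wide (y), 90 tall (z), solid, 0.2 to 0.45 kg, standing loose on the slab, brass clasp on the front, front facing the robot (-x) within 12 degrees. Origin: centre of the underside; z axis from underside to lid, x axis from front to back. Lying on its front: 46 mm high, x axis up, z axis towards the robot, underside facing away from the robot
- stamp (a point): centre of the stamp, a black burnt ring 42 mm across with a bar through it, flat in the middle of the underside of whichever case is the stamped one (it coincides with that case's origin); unseen until that case is tipped
- corner1 (a point): a corner of the front face of the stamped case: underside end, its -y side. All four lie on the slab when it lies on its front; none may be on the far side of the line's middle at the end
- corner2 (a point): a corner of the front face of the stamped case: underside end, its +y side. All four lie on the slab when it lies on its front; none may be on the far side of the line's middle at the end
- corner3 (a point): a corner of the front face of the stamped case: lid end, its -y side. All four lie on the slab when it lies on its front; none may be on the far side of the line's middle at the end
- corner4 (a point): a corner of the front face of the stamped case: lid end, its +y side. All four lie on the slab when it lies on its front; none may be on the far side of the line's middle at the end
- line: the dispatch line: a brass strip, 10 mm wide (x) and 600 mm long (y), flush in the slab between the robot and the cases; it stops nothing. Origin: its middle, on the slab; x axis: square to the strip, away from the robot. Beyond it (+x) the cases start; nearer the robot (-x) is the dispatch side
- dome_weight: bystander: squat nickel dome weight with a small knob, 60 mm across, 48 mm high, on the slab to the robot's right; origin under its centre
- prism_sight: bystander: black prism sight housing, about 50 x 40 x 46 mm high, on the slab beyond the cases; origin under its centre
- clinometer: bystander: brass clinometer disc on a foot, 90 mm wide, 80 mm high, standing on an elm turntable (270 mm across, 30 mm high) to the robot's left; origin under its centre
- aneroid: bystander: aneroid movement in a brass cage, 72 mm across, 41 mm high, on the same turntable; origin under its centre

How it is judged:
On the way, in this order (a step that is already met when the one before it is completed fails the run):
1. one case lies on its front (angle between any of case_a, case_b's own x axis and vertical below 0.2 rad), for 0.2 s.
2. both cases lie on their fronts (angle between each of case_a, case_b's own x axis and vertical below 0.2 rad), for 0.2 s.
3. the stamped case is wholly across the line (x of each of corner1, corner2, corner3, corner4 in the frame of line below 0 m and angle between case_a's own x axis and vertical below 0.2 rad), for 0.2 s.
At the end, for the whole second after the job is handed in: The stamped case lies on its front (within 0.2 rad) with all four corners of that face on the robot's side of the line's middle; the other case lies on its front, its underside centre within 100 mm of where it started; both are at rest (all of step 3 and angle between case_b's own x axis and vertical below 0.2 rad and distance of case_b from where it was at the start of the episode below 0.1 m and linear speed of each of case_a, case_b below 0.02 m/s); the robot touches nothing.
It fails at once if a case is lifted off the slab: its underside more than 12 mm up while it stands, or the underside's centre above 43 mm at any time (23 mm when lying on its front) (((angle between case_a's own z axis and vertical below 0.15 rad and height (world z) of case_a above 0.012 m) or height (world z) of case_a above 0.043 m) or ((angle between case_b's own z axis and vertical below 0.15 rad and height (world z) of case_b above 0.012 m) or height (world z) of case_b above 0.043 m)).
It fails at once if the unstamped case is shoved away (its underside centre more than 100 mm from its start) (distance of case_b from where it was at the start of the episode above 0.1 m).
It fails at once if a bystander (dome weight, prism sight, clinometer, aneroid movement) is moved more than 20 mm or tipped over (distance of any of dome_weight, prism_sight, clinometer, aneroid from where it was at the start of the episode above 0.02 m or angle between any of dome_weight, prism_sight, clinometer, aneroid's own z axis and vertical above 0.35 rad).
It also fails if it takes over 64 s, if anything falls off the work surface, if the arm or the gripper's body presses on something with over 40 N, if the wrist force passes 120 N, or if a joint passes its speed limit or range.

ROBOT

A 7-joint arm with a two-finger parallel gripper is mounted at the origin on the work surface. World frame = base frame: x ahead of the robot, y to its left, z up, the work surface at z = 0. Lengths are in m, angles in rad, forces in N, time in s.
With the tool pointing down it reaches from about 0.4 to 0.85 m from the base axis. Payload 4.5 kg.
Tool frame: the origin (TCP) lies midway between the tips of the shut fingers; the grasp point (between the pads) lies behind it (ctrl.grasp_offset is the z of the grasp point in the tool frame, in m); z points along the fingers, y is the line along which they close (so a half turn about z gives the same grasp; the last joint's range is limited). The gripper opens to 85 mm and grips with 20 to 120 N. Pads are 22 mm wide; open, the fingers measure 114 mm over their backs; the gripper's body (76 mm by 85 mm) begins 54 mm behind the grasp point. The pads swing forward as they close: fully open they stand 13 mm farther back than shut.
Start: joints at [1.226, 0.689, -0.195, 1.565, 0.157, 0.902, -0.215], TCP at [0.231, -0.581, 0.231] pointing down, gripper open.
Joint ranges: [-3.01, 3.01], [-0.46, 2.08], [-1.47, 1.51], [0.13, 2.56], [-1, 4.14], [0.04, 2.09], [-2.66, 2.66]. Speed limits (rad/s): [2.57, 2.57, 3.14, 3.14, 3.14, 3.14, 3.14].

INTERFACE

Orientations are given as a unit quaternion [w, x, y, z].
In Python, from rig import ctrl, eyes, workorder gives the robot as it stands.
- The arm moves only by the tool apply_moves, never from a script. Its argument "steps" is a list of rows, each a list of 3 entries, a list of its own where there are three numbers: the closure in counts, from 0 (fully open) to 255 (shut), then the shift along the world's x, y, z in m, then the turn, a rotation vector about the world's x, y, z in rad. In form: [[hand, [x, y, z], [wx, wy, wz]], ...]. A call has 1 to 20 rows; each row shifts and turns the commanded pose from where the row before left it; what a row does not reach is not made up. A row lasts 1/8 s, in which the tool goes at most 62.5 mm and 10.7 degrees, less where a joint would pass 70% of its speed; a pose out of reach is approached as far as the arm can. A call is refused whole if a number of a shift passes 0.0625 or a number of a turn 0.188, either way. A call with a gripper value outside its range is refused whole. The fingers move at their own pace and stop on an object; the grip force is fixed at half the most. Time passes only in rows, so rows that do not move let the fingers close. It gives the time, the measured TCP pose, the force, the opening and the grip force at its end, in the units of the state.
- ctrl.state(): the state, without advancing time (a new reading comes with each control period).
- eyes.capture(name): name is "scene" or "top"; returns a dict with "img" (480x640x3 uint8, red, green, blue), "range_z" (480x640 float32, m along the optical axis (not along the pixel's ray), 0 where there is no reading), "intrinsics" (3x3 intrinsics, pixels), "R" (3x3) and "t" (3): a world point X has camera coordinates R X + t. Camera axes: x right, y down, z forward; pixel columns grow to the right and rows downward; lengths in m; the calibration is good to about 2 mm. A picture is of the moment at which its call begins.
- workorder.sign_off(): hands the job in; it is judged then, once.
The state is a dict: "t": time; "qpos": joint angles; "qd": joint speeds; "tau": joint torques, N m; "tcp_pos": TCP position; "eef_rot": TCP orientation; "wrist_force": force on the tool from outside, world axes, zero at the start; "ft_torque": the same for the moment, N m; "grip_width": opening from 0.0 (shut) to 1.0 (fully open); "gripper_force": force on a finger pad.
Only numpy, scipy, OpenCV 4.12 (cv2) and the standard library are available. Lean on these libraries where they do the work, as an engineer would, in place of code of your own. Each camera call takes 0.05 s, during which the arm holds its last target. There are 200 camera calls.

## Working session

There is one attempt and no reset: what is moved stays moved. The work goes in short steps, Python scripts to look and compute and a tool call to move; the robot and the scene stay as the last step left them, time stands still between calls to the robot, and variables do not carry over. Pictures are saved under pics/ and viewed, at most 10 in all, crops included, and the job is handed in when it is done.

Besides the shell and the picture viewer there is one more tool, called after "Request:" as a command line: name --argument value ..., lists and objects as JSON in quotes. apply_moves: Moves the arm, as the interface text tells. Its arguments: {"type":"object","properties":{"steps":{"type":"array"}},"required":["steps"]}

```bash
mkdir -p pics; ls; python3 - <<'E'
from rig import ctrl, eyes
import cv2, numpy as np
s=ctrl.state();print(s['t'],s['tcp_pos'],s['eef_rot'],ctrl.grasp_offset)
ims=[]
for n in("top","scene"):
    c=eyes.capture(n);np.savez(f"{n}0.npz",**c);cv2.imwrite(f"pics/{n}0.png",c["img"][:,:,::-1])
    R,t=c["R"],c["t"];print(n,(-R.T@t).round(3),(R[2]).round(3))
E
```

```text
pics
0.0 [ 0.23082697 -0.58011848  0.23046443] [-8.94139528e-04  9.82113859e-01  1.88285700e-01 -2.51234827e-04] -0.0187
top [0.475 0.056 1.555] [ 0.085 -0.002 -0.996]
scene [ 1.235 -0.491  1.061] [-0.48   0.443 -0.757]
```

View pics/top0.png

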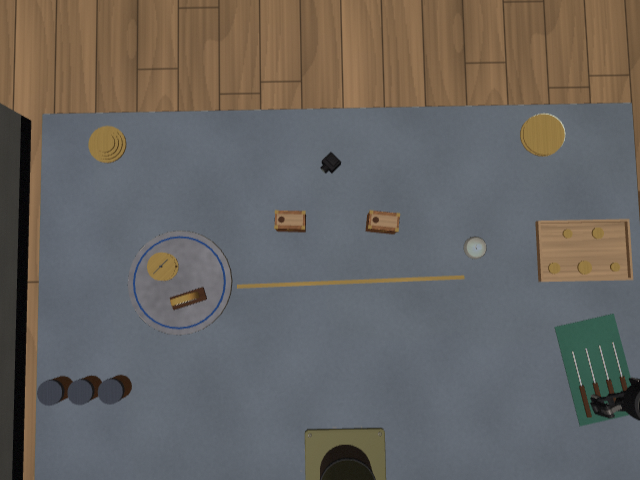

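View pics/scene0.png

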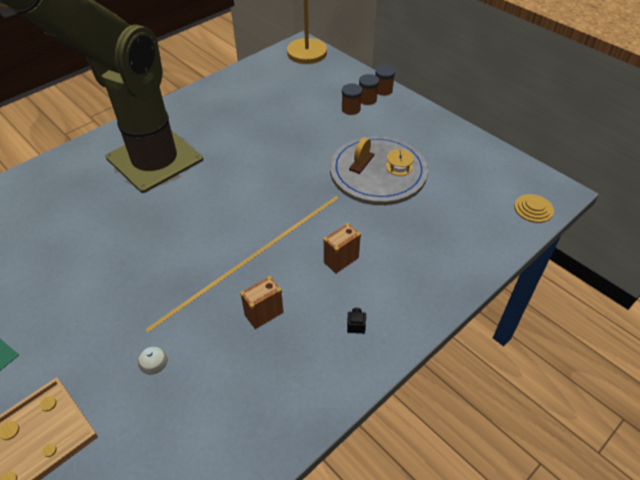

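The top view shows the cases at about (290,220) and (383,221), the prism sight at (331,162), the dome at (475,247), and the line running from (238,286) to (463,278). The scene view looks from the far side at the cases' backs, at about (342,248) and (262,302).

```bash
cat > h.py <<'E'
import numpy as np, cv2
def load(n): return dict(np.load(n))
def cloud(c):
    z=c["range_z"];v,u=np.indices(z.shape)
    p=np.stack([u,v,np.ones_like(z)],-1)@np.linalg.inv(c["intrinsics"]).T*z[...,None]
    return (p-c["t"])@c["R"]
def ray(c,uv,h):
    d=c["R"].T@np.linalg.solve(c["intrinsics"],[*uv,1]);o=-c["R"].T@c["t"]
    return o+d*(h-o[2])/d[2]
E
python3 - <<'E'
from h import *
c=load("top0.npz");P=cloud(c)
hsv=cv2.cvtColor(c["img"],cv2.COLOR_RGB2HSV)
box=lambda m,x0,x1,y0,y1:(lambda q:(q.__setitem__((slice(y0,y1),slice(x0,x1)),m[y0:y1,x0:x1]),q)[1])(np.zeros_like(m))
Z=P[...,2]
for nm,(x0,x1,y0,y1),zl in(("L",(265,315,200,240),.08),("R",(360,410,200,240),.08),("prism",(315,345,148,178),.02),("dome",(460,490,232,262),.01),("tt",(120,236,225,340),.015)):
    m=box((Z>zl),x0,x1,y0,y1);q=P[m]
    r=cv2.minAreaRect(q[:,:2].astype(np.float32)*1000)
    print(nm,m.sum(),"z",np.percentile(q[:,2],[50,99]).round(3),"rect",r,"min",q.min(0).round(3),"max",q.max(0).round(3))
m=box((cv2.inRange(hsv,(12,70,80),(35,255,255))>0),232,470,270,295)
v,u=np.nonzero(m);f=np.polyfit(u,v,1)
for x in(u.min(),u.max()):print("line",x,ray(c,(x,np.polyval(f,x)),0).round(4))
# wood mask of case tops
for nm,b in(("L",(268,312,203,236)),("R",(362,406,203,236))):
    m=box((cv2.inRange(hsv,(0,60,60),(35,255,255))>0),*b);v,u=np.nonzero(m)
    print(nm,cv2.minAreaRect(np.array([ray(c,(a,e),.09)[:2]*1000 for a,e in zip(u,v)],np.float32)))
E
```

```text
L 576 z [0.091 1.555] rect ((565.9090576171875, 114.73707580566406), (198.88365173339844, 84.32779693603516), 10.074747085571289) min [0.475 0.056 0.08 ] max [0.659 0.166 1.555]
R 577 z [0.091 1.555] rect ((580.6913452148438, -33.214935302734375), (81.92182159423828, 263.3782958984375), 32.50796127319336) min [ 0.475 -0.148  0.081] max [0.655 0.056 1.555]
prism 270 z [0.038 0.52 ] rect ((647.9412231445312, 48.069610595703125), (49.893489837646484, 341.85638427734375), 79.12224578857422) min [ 0.475 -0.005  0.02 ] max [0.817 0.056 1.555]
dome 388 z [0.026 1.555] rect ((522.8301391601562, -164.66622924804688), (60.207603454589844, 451.08148193359375), 11.918787002563477) min [ 0.475 -0.386  0.01 ] max [0.59  0.056 1.555]
tt 8550 z [0.031 0.109] rect ((519.7877197265625, 322.91156005859375), (268.091064453125, 470.48040771484375), 20.234651565551758) min [0.352 0.056 0.015] max [0.619 0.552 1.555]
line 237 [0.4723 0.2726 0.    ]
line 463 [ 0.486  -0.3243  0.    ]
L ((633.3954467773438, 126.66143035888672), (78.03363037109375, 51.98261642456055), 86.83576202392578)
R ((626.6636352539062, -105.56950378417969), (82.28130340576172, 53.242340087890625), 82.60018920898438)
```

```bash
python3 - <<'E'
from h import *
c=load("top0.npz");P=cloud(c);Z=P[...,2];v,u=np.indices(Z.shape);ok=c["range_z"]>0
for nm,(x0,x1,y0,y1),a,b in(("L",(265,315,200,240),.082,.1),("R",(360,410,200,240),.082,.1),("prism",(315,345,148,178),.02,.06),("dome",(460,490,232,262),.01,.06),("tt",(120,236,225,340),.02,.04)):
    q=P[ok&(Z>a)&(Z<b)&(u>=x0)&(u<x1)&(v>=y0)&(v<y1)]
    print(nm,len(q),np.round(np.median(q[:,2]),4),cv2.minAreaRect(q[:,:2].astype(np.float32)*1000),q.min(0).round(3),q.max(0).round(3))
E
```

```text
L 555 0.0906 ((635.90625, 127.42240905761719), (76.87744140625, 46.91392517089844), 88.32952880859375) [0.612 0.088 0.082] [0.659 0.166 0.1  ]
R 564 0.091 ((628.6853637695312, -108.38445281982422), (76.72576141357422, 47.06976318359375), 83.98455047607422) [ 0.603 -0.148  0.082] [ 0.655 -0.069  0.099]
prism 267 0.0382 ((788.6112670898438, 24.227712631225586), (39.90985107421875, 50.22001266479492), 44.6456298828125) [ 0.765 -0.005  0.02 ] [0.817 0.048 0.055]
dome 380 0.026 ((556.7695922851562, -350.5352478027344), (58.02001190185547, 70.57313537597656), 54.05698013305664) [ 0.527 -0.386  0.01 ] [ 0.59  -0.316  0.052]
tt 7466 0.0307 ((484.56341552734375, 418.2362060546875), (267.8059387207031, 267.7129211425781), 47.191768646240234) [0.352 0.283 0.02 ] [0.619 0.552 0.04 ]
```

Request:
apply_moves --steps '[[130,[0.04,0.04,0],[0,0,-0.16]],[130,[0.04,0.04,0],[0,0,-0.16]],[130,[0.04,0.04,0],[0,0,-0.163]],[130,[0.04,0.04,0],[0,0,0]],[130,[0.04,0.04,0],[0,0,0]],[130,[0.04,0.04,0],[0,0,0]],[130,[0.04,0.04,0],[0,0,0]],[130,[0.04,0.04,0],[0,0,0]],[130,[0.04,0.04,0],[0,0,0]],[130,[0.04,0.04,0],[0,0,0]],[130,[0.04,0.04,0],[0,0,0]],[130,[0.02,0.025,0],[0,0,0]],[130,[0,0,0],[0,0,0]],[130,[0,0,0],[0,0,0]]]'

```text
t: 1.85
tcp_pos: [0.6903, -0.1169, 0.2308]
eef_rot: [0.001, 0.999, -0.053, -0.001]
wrist_force: [-0.2, -1.7, 1.4]
grip_width: 0.488
gripper_force: 0.0
```

Request:
apply_moves --steps '[[130,[0.004,0,-0.05],[0,0,0]],[130,[0,0,-0.05],[0,0,0]],[130,[0,0,-0.04],[0,0,0]],[130,[0,0,-0.016],[0,0,0]],[130,[0,0,0],[0,0,0]],[130,[0,0,0],[0,0,0]]]'

```text
t: 2.6
tcp_pos: [0.6966, -0.1165, 0.0775]
eef_rot: [0.0, 0.999, -0.052, 0.002]
wrist_force: [0.8, -0.1, -0.1]
grip_width: 0.488
gripper_force: 0.0
```

```bash
python3 - <<'E'
from rig import eyes
import cv2
c=eyes.capture("scene");cv2.imwrite("pics/s1.png",cv2.resize(c["img"][200:380,180:420,::-1],(720,540)))
E
```

```text
(no output)
```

View pics/s1.png

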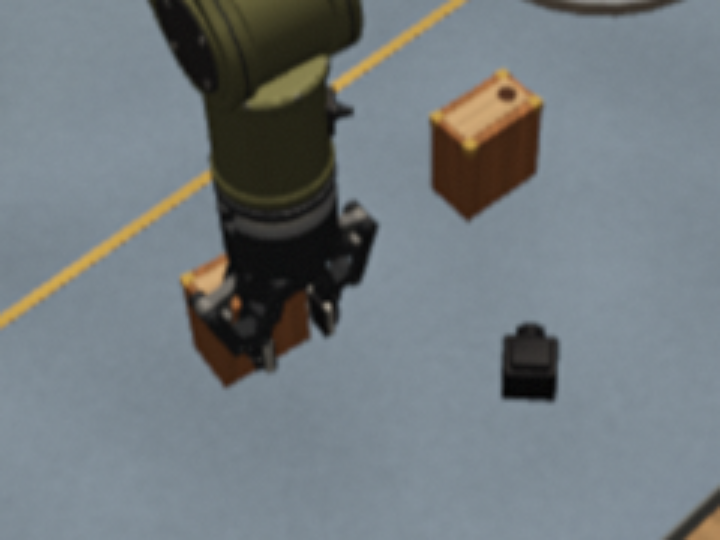

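The fingers, at about (265,360) and (325,330) in the crop, stand just behind the near case's back face and close to its top. The other case and the prism sight are clear.

Request:
apply_moves --steps '[[130,[-0.012,0.001,-0.002],[0,0,0]],[130,[-0.01,0.001,-0.001],[0,0,0]],[130,[-0.008,0.001,0],[0,0,0]],[130,[-0.008,0.001,0],[0,0,0]],[130,[-0.008,0.001,0],[0,0,0]],[130,[-0.008,0.001,0],[0,0,0]],[130,[-0.008,0.001,0],[0,0,0]]]'

```text
t: 3.52
tcp_pos: [0.632, -0.1086, 0.0721]
eef_rot: [0.0, 0.999, -0.052, -0.001]
wrist_force: [0.2, 0.6, -0.1]
grip_width: 0.491
gripper_force: 0.0
```

```bash
cat >> h.py <<'E'
def tops(c,x0,x1,y0,y1,a=.03,b=.1):
    P=cloud(c);q=P[(c["range_z"]>0)&(P[...,2]>a)&(P[...,2]<b)&(P[...,0]>x0)&(P[...,0]<x1)&(P[...,1]>y0)&(P[...,1]<y1)]
    print(len(q),q[:,2].max().round(3),np.median(q[:,2]).round(3),cv2.minAreaRect(q[:,:2].astype(np.float32)*1000))
E
python3 - <<'E'
from rig import eyes
from h import *
c=eyes.capture("scene");cv2.imwrite("pics/s2.png",cv2.resize(c["img"][200:380,180:420,::-1],(720,540)))
E
```

```text
(no output)
```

View pics/s2.png

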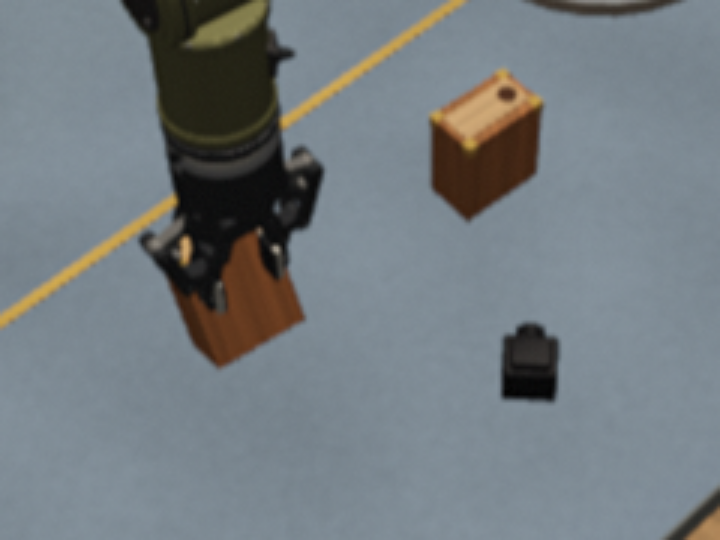

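The near case has tilted forward cleanly, by roughly 20°, with its bottom back edge at (220,365)–(303,320) in the crop.

Request:
apply_moves --steps '[[130,[-0.008,0.001,0],[0,0,0]],[130,[-0.008,0.001,0],[0,0,0]],[130,[-0.008,0.001,0],[0,0,0]],[130,[-0.004,0,0],[0,0,0]],[130,[0,0,0],[0,0,0]],[130,[0,0,0],[0,0,0]],[130,[0,0,0],[0,0,0]],[130,[0,0,0.05],[0,0,0]],[130,[0,0,0.06],[0,0,0]],[130,[0.04,0.04,0],[0,0,0.075]],[130,[0.04,0.04,0],[0,0,0]],[130,[0.02,0.05,0],[0,0,0]],[130,[0,0.05,0],[0,0,0]],[130,[0,0.05,0],[0,0,0]],[130,[0,0,0],[0,0,0]],[130,[0,0,0],[0,0,0]]]'

```text
t: 5.58
tcp_pos: [0.7051, 0.1237, 0.1821]
eef_rot: [0.001, 1.0, -0.014, -0.0]
wrist_force: [0.4, -0.5, -0.2]
grip_width: 0.49
gripper_force: 0.0
```

```bash
python3 - <<'E'
from rig import eyes
from h import *
c=eyes.capture("scene");cv2.imwrite("pics/s3.png",cv2.resize(c["img"][180:360,180:420,::-1],(720,540)))
c=eyes.capture("top");tops(c,.48,.68,-.17,-.05)
E
```

```text
1049 0.057 0.046 ((558.2528076171875, -99.91519165039062), (76.75144958496094, 90.59489440917969), 82.91915130615234)
```

View pics/s3.png

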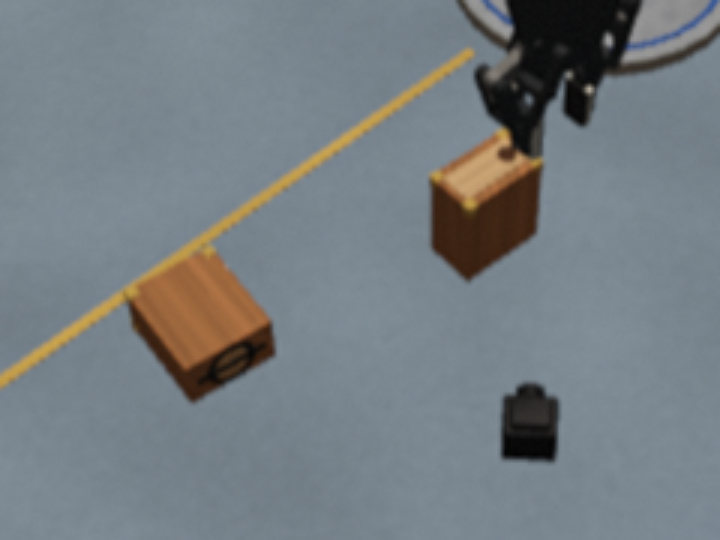

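The right case now lies on its front with the ring stamp visible at (233,362) in the crop, so it is the stamped one (case_a). Next I tip the left case.

Request:
apply_moves --steps '[[130,[0,0.002,-0.05],[0,0,0]],[130,[0,0,-0.04],[0,0,0]],[130,[0,0,-0.021],[0,0,0]],[130,[0,0,0],[0,0,0]],[130,[-0.012,0,0],[0,0,0]],[130,[-0.012,0,0],[0,0,0]],[130,[-0.008,0,0],[0,0,0]],[130,[-0.008,0,0],[0,0,0]],[130,[-0.008,0,0],[0,0,0]],[130,[-0.008,0,0],[0,0,0]],[130,[-0.008,0,0],[0,0,0]],[130,[-0.008,0,0],[0,0,0]],[130,[-0.008,0,0],[0,0,0]],[130,[-0.008,0,0],[0,0,0]],[130,[-0.006,0,0],[0,0,0]],[130,[0,0,0],[0,0,0]],[130,[0,0,0],[0,0,0]]]'

```text
t: 7.8
tcp_pos: [0.6116, 0.1263, 0.0714]
eef_rot: [0.0, 1.0, -0.015, 0.0]
wrist_force: [-0.2, 0.3, 0.8]
grip_width: 0.488
gripper_force: 0.0
```

Request:
apply_moves --steps '[[130,[0,0,0.05],[0,0,0]],[130,[0,0,0.06],[0,0,0]],[130,[0.034,-0.037,0],[0,0,-0.094]],[130,[0,-0.05,0],[0,0,0]],[130,[0,-0.05,0],[0,0,0]],[130,[0,-0.05,0],[0,0,0]],[130,[0,-0.05,0],[0,0,0]],[130,[0,0,0],[0,0,0]],[130,[0,0,0],[0,0,0]]]'

```text
t: 8.93
tcp_pos: [0.6454, -0.11, 0.1812]
eef_rot: [-0.001, 0.998, -0.062, 0.0]
wrist_force: [-0.5, 0.5, 0.0]
grip_width: 0.49
gripper_force: 0.0
```

```bash
python3 - <<'E'
from rig import eyes
from h import *
c=eyes.capture("top");tops(c,.48,.72,.06,.2);tops(c,.48,.68,-.17,-.05)
c=eyes.capture("scene");cv2.imwrite("pics/s4.png",cv2.resize(c["img"][180:360,180:420,::-1],(720,540)))
E
```

```text
1049 0.056 0.046 ((566.630126953125, 130.59625244140625), (75.06470489501953, 90.96147918701172), 89.04670715332031)
843 0.058 0.046 ((559.1168823242188, -92.64693450927734), (62.556400299072266, 91.4760971069336), 83.56014251708984)
```

View pics/s4.png

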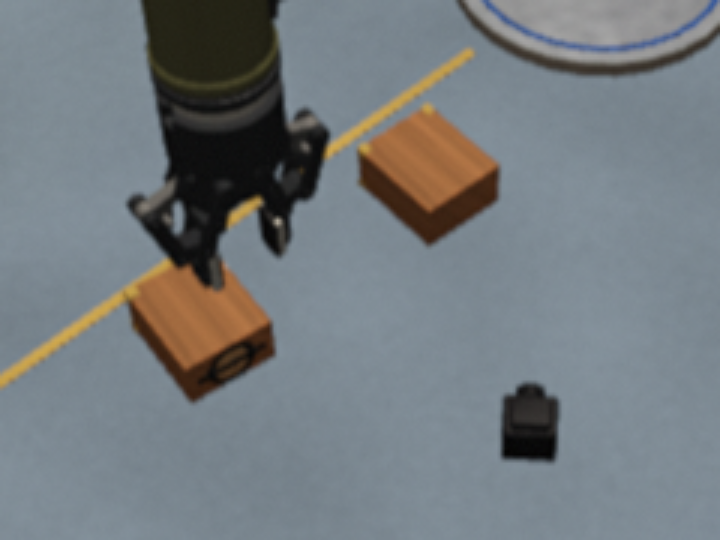

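Both cases lie on their fronts. The left one's underside, at (465,205) in the crop, is plain, and the stamp is at (233,362). I lower the fingers behind the stamped case and push.

Request:
apply_moves --steps '[[130,[0,-0.001,-0.05],[0,0,0]],[130,[0,0,-0.05],[0,0,0]],[130,[0,0,-0.04],[0,0,0]],[130,[0,0,-0.02],[0,0,0]],[130,[0,0,0],[0,0,0]],[130,[-0.01,0.001,0],[0,0,0]],[130,[-0.01,0.001,0],[0,0,0]],[130,[-0.008,0.001,0],[0,0,0]],[130,[-0.008,0.001,0],[0,0,0]],[130,[-0.008,0.001,0],[0,0,0]],[130,[-0.008,0.001,0],[0,0,0]],[130,[-0.008,0.001,0],[0,0,0]],[130,[-0.008,0.001,0],[0,0,0]],[130,[-0.008,0.001,0],[0,0,0]]]'

```text
t: 10.78
tcp_pos: [0.5716, -0.1029, 0.0223]
eef_rot: [0.0, 0.998, -0.062, 0.003]
wrist_force: [5.4, -0.0, 4.1]
grip_width: 0.493
gripper_force: 2.7
```

Request:
apply_moves --steps '[[130,[-0.008,0.001,0],[0,0,0]],[130,[-0.008,0.001,0],[0,0,0]],[130,[-0.008,0.001,0],[0,0,0]],[130,[-0.008,0.001,0],[0,0,0]],[130,[-0.008,0.001,0],[0,0,0]],[130,[-0.008,0.001,0],[0,0,0]],[130,[-0.008,0.001,0],[0,0,0]],[130,[-0.008,0.001,0],[0,0,0]],[130,[-0.008,0.001,0],[0,0,0]],[130,[-0.008,0.001,0],[0,0,0]],[130,[-0.008,0.001,0],[0,0,0]],[130,[-0.008,0.001,0],[0,0,0]],[130,[-0.008,0.001,0],[0,0,0]],[130,[-0.004,0,0],[0,0,0]],[130,[0,0,0],[0,0,0]],[130,[0.02,-0.002,0],[0,0,0]],[130,[0.02,-0.002,0],[0,0,0]],[130,[0.01,0,0.05],[0,0,0]],[130,[0,0,0.06],[0,0,0]],[130,[0,0,0.06],[0,0,0]]]'

```text
t: 13.28
tcp_pos: [0.508, -0.0934, 0.1918]
eef_rot: [-0.0, 0.998, -0.061, -0.004]
wrist_force: [1.0, -1.1, 0.5]
grip_width: 0.492
gripper_force: 0.0
```

Request:
apply_moves --steps '[[130,[0.05,-0.03,0.03],[0,0,0]],[130,[0.05,-0.03,0],[0,0,0]],[130,[0.05,0,0],[0,0,0]],[130,[0,0,0],[0,0,0]],[130,[0,0,0],[0,0,0]]]'

```text
t: 13.9
tcp_pos: [0.656, -0.1518, 0.2182]
eef_rot: [-0.0, 0.998, -0.061, -0.003]
wrist_force: [-0.2, -0.4, -0.4]
grip_width: 0.488
gripper_force: 0.0
```

```bash
python3 - <<'E'
from rig import eyes
from h import *
c=eyes.capture("top");cv2.imwrite("pics/t5.png",c["img"][:,:,::-1]);tops(c,.48,.72,.06,.2);tops(c,.32,.58,-.17,.05,.038,.055)
c=eyes.capture("scene");tops(c,.32,.58,-.17,.05,.038,.055)
E
```

```text
1052 0.056 0.046 ((566.6497192382812, 130.66412353515625), (75.14508056640625, 90.91808319091797), 89.00562286376953)
1025 0.055 0.047 ((405.7063293457031, -81.15250396728516), (76.22047424316406, 90.17971801757812), 82.88316345214844)
481 0.053 0.047 ((405.3656005859375, -85.39836120605469), (66.09112548828125, 96.57758331298828), 82.9603500366211)
```

View pics/t5.png

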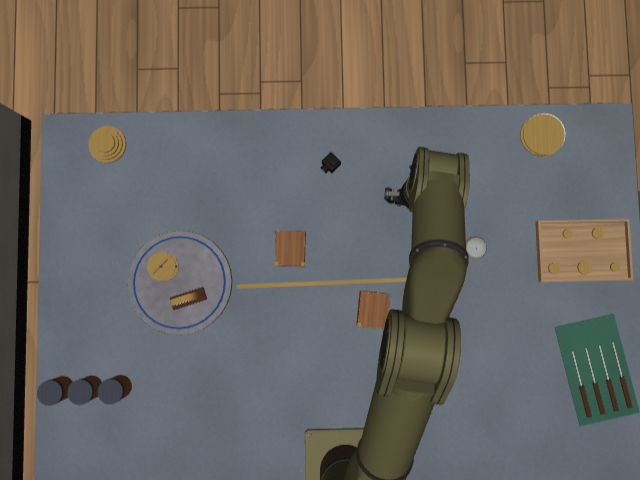

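The stamped case, at (373,310), lies wholly on the robot's side of the line with about 25 mm to spare. The other case, at (290,248), lies where it fell, and the bystanders are in place.

```bash
python3 -c "
from rig import workorder
print(workorder.sign_off())"
```

```text
the job is handed in; nothing more can be done
None
```

Both cases were tipped onto their fronts and the stamped one (on the robot's right) was pushed about 25 mm clear of the line; the other was left where it fell, and the job is handed in, with no verdict returned.

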